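Clear the chopping board into its waste tray

TASK

Clear the scraps off the green chopping board: pull the waste tray under it right out by its knob, get the two squeezed lemon halves and the avocado stone into the tray, and push the tray fully shut again. The whole lemon is still good, so it stays on the board, and the cup, jug and salt shaker on the left must not be knocked or moved.

Things in the scene. Friction and masses are not known exactly. Their poses are not given: they have to be found in the camera images.
- board_station: Green chopping board on a steel frame, fixed; waste tray under it. Origin: on the work surface, midway across its width. Its -x side is the front (faces the robot, within 0.2 rad). Board: x -0.110 (front edge) to +0.130, y -0.150 to +0.150, top at z 0.100, 16 mm thick; a rim 10 mm wide, 8 mm high along back and sides, none at the front. Frame 262 mm wide.
- waste_tray (a joint): How far the steel waste tray is pulled out of the station's front: 0 = fully shut, 0.115 m = fully out. It slides along the station's -x against about 1.5 N of friction and stays where it is left. Right out, it leaves an opening 103 mm deep (x) and 230 mm wide (y) in front of the board's edge.
- tray_floor (a point): Centre of the tray's inner floor; moves with the tray, axes as the station's. Inside, the tray spans x -0.094 to +0.094 and y -0.115 to +0.115 from here and is 57 mm deep; its front plate (266 mm wide, outer face at x -0.103) rises 69 mm above this point; the board's underside is 72 mm above it.
- tray_knob (a point): Centre of the tray's round black knob, 26 mm in diameter, 26 mm long along the station's x (13 mm of stem between it and the front plate), 55 mm above the work surface; moves with the tray. Can be pinched from above across its sides (along the station's y).
- lemon_half_1: Squeezed lemon half, yellow dome lying cut face down on the board, 54 mm in diameter, 31 mm high, about 35 g. Origin: centre of its underside, z up through the dome. A scrap.
- lemon_half_2: Another squeezed lemon half, the same as lemon_half_1. A scrap.
- avocado_stone: Brown egg-shaped avocado stone lying on its side, 41 mm long (its own x), 33 mm thick, about 30 g; it can roll. Origin: its centre. A scrap.
- whole_lemon: Whole uncut yellow lemon lying at the back of the board, 70 mm long (its own y), 51 mm thick, about 110 g; it can roll. Origin: its centre. To be left on the board.
- espresso_cup: Espresso cup with dark stripes lying mouth down, 65 mm wide, 88 mm with its handle, 50 mm high, on the work surface to the left, near the front. Origin: centre of its underside. Bystander.
- milk_jug: Pale milk jug with a strap handle, 76 x 116 mm, 97 mm high, to the left, at the back. Origin: centre of its underside. Bystander.
- salt_shaker: Clear salt shaker with a grey top, 44 mm in diameter, 90 mm high, to the left of the board. Origin: centre of its underside. Bystander.

How it is judged:
By the outcome, as a careful person would: the job done as asked, in the order asked, and still so for the second after the job is handed in, with the robot touching nothing.
It also fails if it takes over 72 s, if anything falls off the work surface, if the arm or the gripper's body presses on something with over 40 N, if the wrist force passes 120 N, or if a joint passes its speed limit or range.

ROBOT

A 7-joint arm with a two-finger parallel gripper is mounted at the origin on a cart in front of the work surface, level with it; the furniture and walls round the work are solid. World frame = base frame: x ahead of the robot, y to its left, z up, the work surface at z = 0. Lengths are in m, angles in rad, forces in N, time in s.
With the tool pointing down it reaches from about 0.425 to 0.875 m from the base axis. Payload 4.7 kg.
Tool frame: the origin (TCP) lies midway between the tips of the shut fingers; the grasp point (between the pads) lies 19 mm behind it; z points along the fingers, y is the line along which they close (so a half turn about z gives the same grasp; the last joint's range is limited). The gripper opens to 87 mm and grips with 3 to 60 N. Pads are 19 mm wide; open, the fingers measure 117 mm over their backs; the gripper's body (75 mm by 190 mm) begins 51 mm behind the grasp point.
Start: joints at [1.154, 0.321, -0.07, 1.45, 0.023, 1.371, -0.057], TCP at [0.271, -0.591, 0.223] pointing down, gripper open.
Joint ranges: [-2.86, 2.86], [-0.3, 2.09], [-1.38, 1.24], [0.06, 2.45], [-1.56, 4.7], [0.09, 2.05], [-2.69, 2.69]. Speed limits (rad/s): [2.57, 2.57, 3.14, 3.14, 3.14, 3.14, 3.14].

INTERFACE

Orientations are given as a rotation vector (axis times angle).
In Python, from bench import ctrl gives the robot as it stands. The module is installed in compiled form; this text tells all that it offers.
- The arm moves only by the tool carry_out, never from a script. Its argument "steps" is a list of rows, each a list of 7 numbers: the turn, a rotation vector about the world's x, y, z in degrees, then the shift along the world's x, y, z in cm, then the opening, from 0 (shut) to 1 (fully open). A call has 1 to 12 rows; each row is the pose to reach, as a shift and turn from the pose commanded when the call began; what a row does not reach only later rows make up. A row lasts 1/10 s, in which the tool goes at most 50 mm and 8.59 degrees, less where a joint would pass 70% of its speed; a pose out of reach is approached as far as the arm can. A call with a gripper value outside its range is refused whole. The fingers move at their own pace and stop on an object; "squeeze" is the grip in N (left out, the last holds). Time passes only in rows, so rows that repeat a pose let the fingers close. It gives the time, the measured TCP pose, the force, the opening and the grip force at its end, in the units of the state.
- ctrl.get_state(): the state, without advancing time (a new reading comes with each control period).
- ctrl.get_image(name): name is "side" or "top" or "wrist"; returns a dict with "pixels" (480x640x3 uint8, red, green, blue), "camera_matrix" (3x3 intrinsics, pixels), "k1" (the pictures are not rectified: a ray, as slopes to the right and down, at radius r is drawn at 1 + k1 r^2 times it, then the intrinsics apply), "cam_to_world" (4x4, takes a point from camera to world coordinates); the wrist camera has in their place "T_tool_cam" (4x4, takes a point from camera to tool coordinates, whose origin is the TCP and whose axes are the flange's). Camera axes: x right, y down, z forward; pixel columns grow to the right and rows downward; lengths in m; the calibration is good to about 2 mm. A picture is of the moment at which its call begins: read the wrist's pose just before it. There is no depth.
- ctrl.close_job(): hands the job in; it is judged then, once.
The state is a dict: "time": time; "joint_positions": joint angles; "qd": joint speeds; "joint_torque": joint torques, N m; "position": TCP position; "tool_rot": TCP orientation; "ft_force": force on the tool from outside, world axes, zero at the start; "torque": the same for the moment, N m; "grip_width": opening from 0.0 (shut) to 1.0 (fully open); "grip_force": force on a finger pad.
Only numpy, scipy, OpenCV 4.12 (cv2) and the standard library are available. Lean on these libraries where they do the work, as an engineer would, in place of code of your own. Each camera call takes 0.05 s, during which the arm holds its last target. There are 200 camera calls.

## Working session

There is one attempt and no reset: what is moved stays moved. The work goes in short steps, Python scripts to look and compute and a tool call to move; the robot and the scene stay as the last step left them, time stands still between calls to the robot, and variables do not carry over. Pictures are saved under pics/ and viewed, at most 10 in all, crops included, and the job is handed in when it is done.

Besides the shell and the picture viewer there is one more tool, called after "Call:" by a JSON object that holds its "name" and its "arguments". carry_out: Moves the arm, as the interface text tells. Its arguments: {"type":"object","properties":{"steps":{"type":"array","items":{"type":"array","items":{"type":"number"}}},"squeeze":{"type":"number"}},"required":["steps"]}

```bash
mkdir -p pics; cat > h.py <<'E'
import numpy as np, cv2
from bench import ctrl
def grab(n,save=None):
    im=ctrl.get_image(n)
    if save: cv2.imwrite('pics/'+save,im['pixels'][...,::-1])
    return im
E
python3 - <<'E'
from h import *
np.set_printoptions(precision=3,suppress=True)
s=ctrl.get_state();print(s['position'],s['tool_rot'],s['time'],s['grip_width'])
ims={n:grab(n,n+'0.png') for n in('top','side')}
for n,i in ims.items():print(n,i['camera_matrix'],i['k1'],i['cam_to_world'])
E
```

```text
[ 0.271 -0.59   0.221] [-3.067 -0.671  0.001] 0.0 1.0020437138332245
top [[564.471   0.    307.889]
 [  0.    564.471 247.231]
 [  0.      0.      1.   ]] 0.06081833271761659 [[-0.015 -0.987  0.16   0.432]
 [-0.999  0.02   0.03   0.03 ]
 [-0.033 -0.16  -0.987  1.138]
 [ 0.     0.     0.     1.   ]]
side [[528.241   0.    313.081]
 [  0.    528.241 235.195]
 [  0.      0.      1.   ]] -0.05338660682634761 [[ 0.976 -0.112  0.186  0.444]
 [-0.217 -0.477  0.852 -0.666]
 [-0.007 -0.872 -0.49   0.514]
 [ 0.     0.     0.     1.   ]]
```

View pics/top0.png

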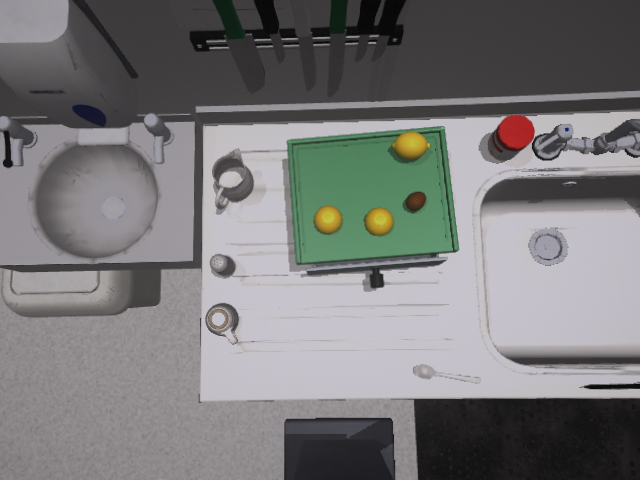

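View pics/side0.png

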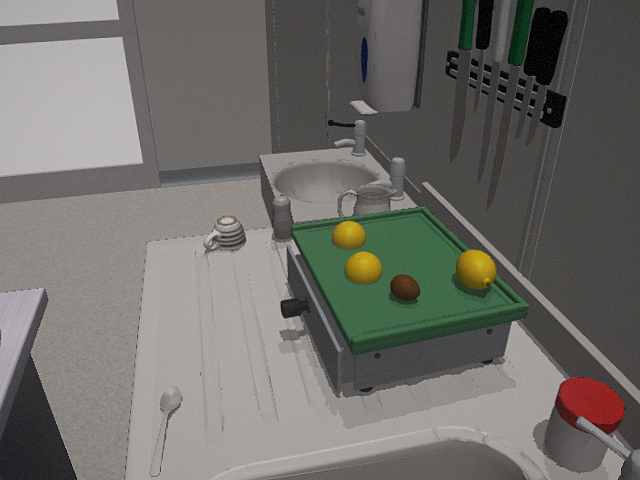

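Top view: the lemon halves are at about (328,220) and (379,222), the stone at (416,201), the whole lemon at (411,146) and the knob at (377,280). The board's front corners are at (296,264) and (458,250). Side view: the halves are at (348,236) and (363,268), the stone at (405,288) and the knob at (294,307).

```bash
cat >> h.py <<'E'
def ray(im,uv,T=None):
    K=im['camera_matrix'];T=im['cam_to_world'] if T is None else T
    d=np.array([(uv[0]-K[0,2])/K[0,0],(uv[1]-K[1,2])/K[1,1]]);s=d.copy()
    for _ in range(20): s=d/(1+im['k1']*(s@s))
    v=T[:3,:3]@np.array([s[0],s[1],1]);return T[:3,3],v/np.linalg.norm(v)
def onplane(im,uv,z,T=None):
    o,v=ray(im,uv,T);return o+v*(z-o[2])/v[2]
def tri(*rs):
    A=sum(np.eye(3)-np.outer(v,v) for o,v in rs);b=sum((np.eye(3)-np.outer(v,v))@o for o,v in rs)
    p=np.linalg.solve(A,b);return p,max(np.linalg.norm(np.cross(p-o,v)) for o,v in rs)
R_={'yellow':((18,120,90),(35,255,255)),'brown':((0,90,20),(14,255,140)),'green':((60,80,40),(85,255,255)),'black':((0,0,0),(179,120,45))}
def blobs(im,c,mn=60):
    h=cv2.cvtColor(im['pixels'],cv2.COLOR_RGB2HSV);m=cv2.inRange(h,*map(np.array,R_[c]))
    cs=cv2.findContours(m,cv2.RETR_EXTERNAL,cv2.CHAIN_APPROX_NONE)[0]
    return [c for c in cs if cv2.contourArea(c)>mn]
def cen(c):
    m=cv2.moments(c);return np.array([m['m10'],m['m01']])/m['m00']
E
python3 - <<'E'
from h import *
np.set_printoptions(precision=4,suppress=True)
I={n:grab(n) for n in('top','side')}
P={}
for n,i in I.items():
    for c in R_:
        for b in blobs(i,c):
            u=cen(b)
            if c=='black' and not (abs(u-((377,280) if n=='top' else (294,307))).max()<15): continue
            if c=='green' and cv2.contourArea(b)<5000: continue
            P.setdefault((n,c),[]).append((u,b)); print(n,c,u,cv2.contourArea(b),cv2.boundingRect(b))
for c in('yellow','brown','black'):
    for u,b in P.get(('top',c),[]):
        for w,_ in P.get(('side',c),[]):
            p,e=tri(ray(I['top'],u),ray(I['side'],w))
            if e<.012: print(c,u,w,p,'miss',e)
for n in I:
    b=max(P[(n,'green')],key=lambda t:cv2.contourArea(t[1]))[1]
    q=cv2.approxPolyDP(cv2.convexHull(b),6,True)[:,0]
    print(n,q.tolist());
    for u in q: print(onplane(I[n],u,.1),onplane(I[n],u,.108))
u,b=P[('top','brown')][0]
pts=np.array([onplane(I['top'],p,.115)[:2] for p in b[:,0]],np.float32);print('stone',cv2.fitEllipse(pts))
for u,b in P[('top','yellow')]:
    print(cv2.minEnclosingCircle(np.array([onplane(I['top'],p,.11)[:2] for p in b[:,0]],np.float32)))
s=ctrl.get_state();R=cv2.Rodrigues(np.array(s['tool_rot']))[0];print(R,s['position'])
print(I['side']['cam_to_world'][:3,3]);w=ctrl.get_image('wrist');print(w['T_tool_cam'],w['camera_matrix'],w['k1'])
E
```

```text
top yellow [378.7491 220.9465] 576.5 (365, 207, 28, 29)
top yellow [327.7768 219.064 ] 567.5 (314, 206, 28, 27)
top yellow [410.6469 144.3807] 665.5 (392, 132, 38, 26)
top brown [415.5953 200.2922] 215.0 (407, 192, 18, 18)
top green [371.6267 195.4454] 19611.0 (288, 127, 171, 136)
top black [375.6901 276.7874] 92.5 (370, 268, 13, 19)
side yellow [363.27   267.3897] 886.5 (345, 251, 37, 33)
side yellow [476.6713 267.3503] 1053.0 (457, 249, 39, 40)
side yellow [348.7496 234.7164] 707.5 (332, 221, 34, 28)
side brown [606.8456 426.3001] 115.5 (585, 418, 36, 16)
side brown [565.5455 411.7013] 183.0 (555, 396, 26, 35)
side brown [405.3342 284.9974] 383.0 (391, 275, 29, 25)
side green [398.6381 279.0448] 20223.0 (292, 206, 236, 149)
side black [293.4613 307.0599] 362.0 (281, 298, 29, 20)
yellow [378.7491 220.9465] [363.27   267.3897] [ 0.6459 -0.0703  0.1098] miss 0.0007518242707452374
yellow [378.7491 220.9465] [348.7496 234.7164] [ 0.63   -0.0642  0.1624] miss 0.0041939416731309
yellow [327.7768 219.064 ] [363.27   267.3897] [0.6711 0.0223 0.0466] miss 0.00681204201697244
yellow [327.7768
[... 940 characters left out ...]
]
stone ((0.6813589930534363, -0.13847869634628296), (0.027843430638313293, 0.03449760377407074), 37.68893051147461)
((0.6450880169868469, -0.07017061859369278), 0.02653328701853752)
((0.6508008241653442, 0.02394219860434532), 0.026291057467460632)
((0.7898724675178528, -0.134395033121109), 0.034699101001024246)
[[ 0.9086  0.4176 -0.0005]
 [ 0.4176 -0.9086  0.001 ]
 [-0.0001 -0.0011 -1.    ]] [ 0.2713 -0.5903  0.2219]
[ 0.4444 -0.6658  0.5136]
[[-0.001  -0.9613 -0.2753  0.0749]
 [ 1.     -0.0008 -0.0006  0.0007]
 [ 0.0004 -0.2753  0.9613 -0.1621]
 [ 0.      0.      0.      1.    ]] [[347.3239   0.     324.8069]
 [  0.     347.3239 237.4211]
 [  0.       0.       1.    ]] -0.03428886467857212
```

Call:
{"name": "carry_out", "arguments": {"steps": [[0,0,-21.5,27,52.5,-6,1],[0,0,-21.5,27,52.5,-6,1],[0,0,-21.5,27,52.5,-6,1],[0,0,-21.5,27,52.5,-6,1],[0,0,-21.5,27,52.5,-6,1],[0,0,-21.5,27,52.5,-6,1],[0,0,-21.5,27,52.5,-6,1],[0,0,-21.5,27,52.5,-6,1],[0,0,-21.5,27,52.5,-6,1],[0,0,-21.5,27,52.5,-6,1],[0,0,-21.5,27,52.5,-6,1],[0,0,-21.5,27,52.5,-6,1]], "squeeze": 20}}

```text
time: 1.45
position: [0.5422, -0.0629, 0.1626]
tool_rot: [-3.14, -0.089, -0.001]
ft_force: [0.4, -0.2, -0.0]
grip_width: 1.0
grip_force: 0.0
```

```bash
cat >> h.py <<'E'
def wrist(save=None):
    s=ctrl.get_state();im=grab('wrist',save);T=np.eye(4)
    T[:3,:3]=cv2.Rodrigues(np.array(s['tool_rot']))[0];T[:3,3]=s['position'];im['cam_to_world']=T@im['T_tool_cam'];return s,im
E
python3 - <<'E'
from h import *
np.set_printoptions(precision=4,suppress=True)
s,w=wrist('w1.png');print(s['position'],s['joint_positions'])
for c,z in(('yellow',.11),('brown',.117),('black',.055)):
    for b in blobs(w,c,200): print(c,cen(b),cv2.boundingRect(b),onplane(w,cen(b),z))
E
```

```text
[ 0.5422 -0.0629  0.1626] [ 0.5001  0.1682 -0.4757  1.7776  0.0817  1.2147 -1.5122]
yellow [348.3946  87.4142] (303, 39, 92, 98) [ 0.6464 -0.0714  0.11  ]
yellow [184.9759  67.138 ] (137, 18, 97, 100) [0.6525 0.0226 0.11  ]
brown [485.0249  20.7471] (455, 0, 60, 48) [ 0.6837 -0.142   0.117 ]
black [494.3109 466.7726] (470, 457, 42, 23) [ 0.3055 -0.251   0.055 ]
black [600.5101 466.7957] (558, 453, 82, 27) [ 0.3071 -0.3657  0.055 ]
black [617.5751 351.5939] (581, 326, 59, 41) [ 0.446  -0.3392  0.055 ]
black [490.057  359.0126] (451, 323, 126, 51) [ 0.4337 -0.2202  0.055 ]
black [223.9824 414.7792] (0, 279, 640, 201) [0.3581 0.023  0.055 ]
```

View pics/w1.png

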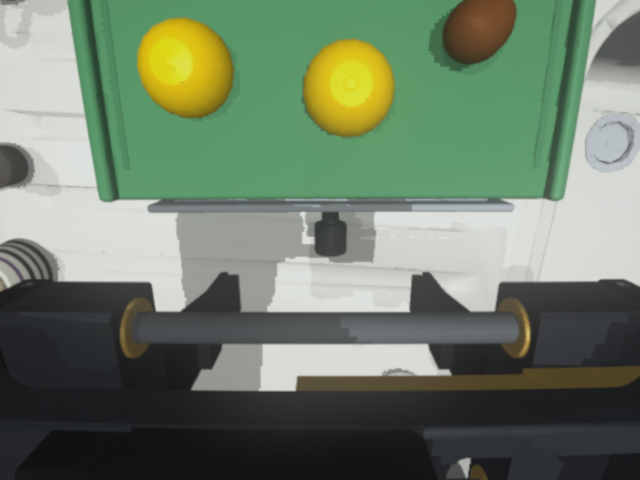

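The knob is at (330,237), centred between the fingers. The board's front edge runs level in the picture, so the yaw is right. Going down to pinch.

Call:
{"name": "carry_out", "arguments": {"steps": [[0,0,0,-0.1,-0.1,-5,0.8],[0,0,0,-0.1,-0.1,-9,0.8],[0,0,0,-0.1,-0.1,-12.4,0.8],[0,0,0,-0.1,-0.1,-12.4,0.8],[0,0,0,-0.1,-0.1,-12.4,0.8],[0,0,0,-0.1,-0.1,-12.4,0],[0,0,0,-0.1,-0.1,-12.4,0],[0,0,0,-0.1,-0.1,-12.4,0],[0,0,0,-0.1,-0.1,-12.4,0],[0,0,0,-0.1,-0.1,-12.4,0],[0,0,0,-0.1,-0.1,-12.4,0],[0,0,0,-0.1,-0.1,-12.4,0]], "squeeze": 25}}

```text
time: 2.7
position: [0.5405, -0.0673, 0.0387]
tool_rot: [3.14, 0.087, -0.0]
ft_force: [0.0, -1.9, 0.3]
grip_width: 0.293
grip_force: 25.0
```

Call:
{"name": "carry_out", "arguments": {"steps": [[0,0,0,-1.5,-0.08,0,0],[0,0,0,-3,-0.17,0,0],[0,0,0,-4.5,-0.25,0,0],[0,0,0,-6,-0.34,0,0],[0,0,0,-7.5,-0.42,0,0],[0,0,0,-9,-0.5,0,0],[0,0,0,-10,-0.56,0,0],[0,0,0,-11,-0.62,0,0],[0,0,0,-11.6,-0.65,0,0],[0,0,0,-11.6,-0.65,0,0],[0,0,0,-11.6,-0.65,0,0],[0,0,0,-11.6,-0.65,0,0]]}}

```text
time: 3.9
position: [0.434, -0.0736, 0.0408]
tool_rot: [3.138, 0.088, 0.032]
ft_force: [21.7, -2.9, -15.6]
grip_width: 0.288
grip_force: 25.0
```

```bash
python3 - <<'E'
from h import *
s=ctrl.get_state();print(s['position'],s['ft_force'],s['joint_positions'])
t=grab('top');cv2.imwrite('pics/t2.png',cv2.resize(t['pixels'][180:340,250:490,::-1],None,fx=3.3,fy=3.3))
i=grab('side');cv2.imwrite('pics/s2.png',cv2.resize(i['pixels'][170:420,130:450,::-1],None,fx=2.4,fy=2.4))
E
```

```text
[ 0.43403778 -0.07359796  0.04078262] [ 21.68693324  -2.87296936 -15.62152555] [ 0.56901202  0.06557246 -0.46861716  2.15300858  0.03657425  0.90977805
 -1.4350505 ]
```

View pics/s2.png

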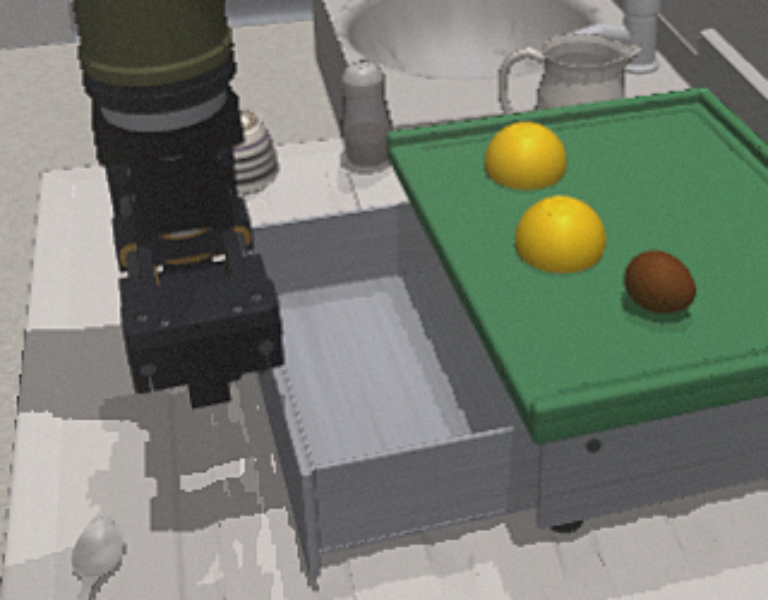

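```bash
python3 - <<'E'
from h import *
i=grab('side');x=np.array([.9984,.056]);o=np.array([.689,-.0582])
for z in(.079,.081,.083):
  for u in((261.5,365),(263,364)):
    p=onplane(i,u,z);print(z,p,(p[:2]-o)@x,(p[:2]-o)@np.array([-.056,.9984]))
E
```

```text
0.079 [ 0.48328918 -0.19966749  0.079     ] -0.21330386530792206 -0.12972133361687266
0.079 [ 0.48523971 -0.19838787  0.079     ] -0.21128479544164075 -0.12855299799760803
0.081 [ 0.48311012 -0.20181248  0.081     ] -0.21360275036282372 -0.13185286298670684
0.081 [ 0.48505168 -0.20053875  0.081     ] -0.211592971307859 -0.1306899034992811
0.083 [ 0.48293107 -0.20395746  0.083     ] -0.21390163541772533 -0.13398439235654114
0.083 [ 0.48486365 -0.20268963  0.083     ] -0.2119011471740772 -0.13282680900095434
```

View pics/t2.png

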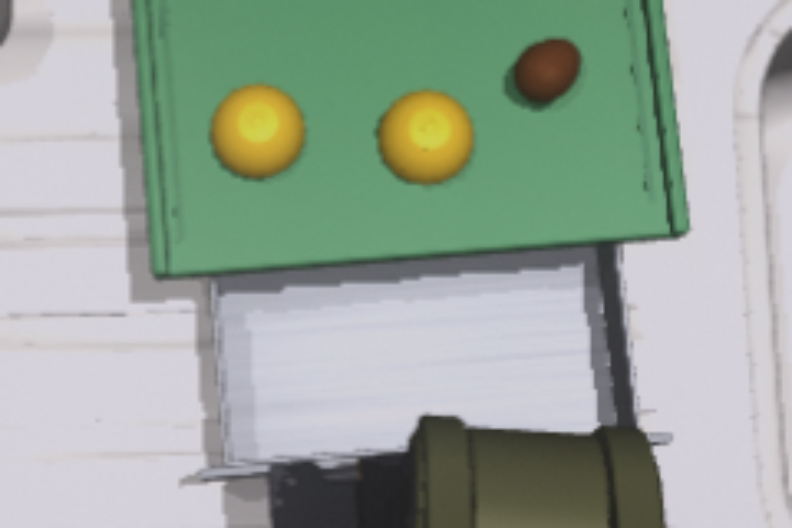

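```bash
python3 - <<'E'
from h import *
t=grab('top');f=lambda a:(250+a[0]/3.3,180+a[1]/3.3)
x=np.array([.9984,.056])
for a,z in(((160,276),.1),((685,237),.1),((430,257),.1),((190,482),.081),((670,437),.081),((230,460),.081)):
    p=onplane(t,f(a),z);print(a,p,(p[:2]-[.689,-.0582])@x)
im=cv2.imread('pics/side0.png');cv2.imwrite('pics/s0c.png',cv2.resize(im[210:410,270:400],None,fx=3,fy=3))
E
```

```text
(160, 276) [0.56964253 0.07993529 0.1       ] -0.11143092267336013
(685, 237) [ 0.58599711 -0.21291644  0.1       ] -0.11150220636305891
(430, 257) [ 0.57747099 -0.07155002  0.1       ] -0.11209816357380155
(190, 482) [0.45522381 0.06539637 0.081     ] -0.22648074687797315
(670, 437) [ 0.47637157 -0.20253452  0.081     ] -0.22037095625960326
(230, 460) [0.46710235 0.04270771 0.081     ] -0.21589177804643006
```

View pics/s0c.png

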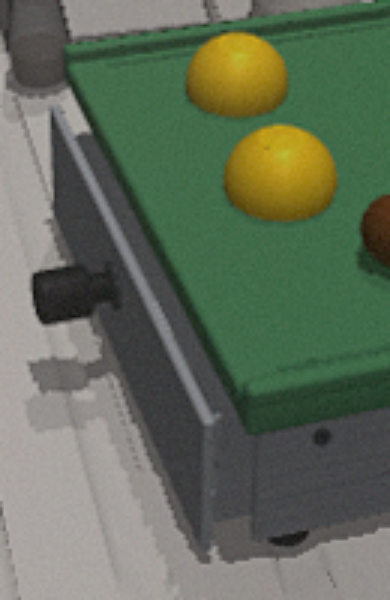

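The side crop of the first picture shows the shut plate's top right corner at (338,350); computing the tray's travel from that.

```bash
python3 - <<'E'
from h import *
i=grab('side');x=np.array([.9984,.056])
a=onplane(i,(338.3,350),.081);b=onplane(i,(261.5,365),.081);print(a,b,(a-b)[:2]@x)
print(onplane(i,(337.5,396),.012), onplane(i,(261.5,412),.012))
E
```

```text
[ 0.57710305 -0.19684367  0.081     ] [ 0.48311012 -0.20181248  0.081     ] 0.09412079132803154
[ 0.57520566 -0.20482607  0.012     ] [ 0.47810985 -0.2094212   0.012     ]
```

Call:
{"name": "carry_out", "arguments": {"steps": [[0,0,0,0.9,0,0,0],[0,0,0,0.9,0,0,0.6],[0,0,0,0.9,0,0,0.6],[0,0,0,0.9,0,0,0.7],[0,0,0,0.9,0,4,0.7],[0,0,0,0.9,0,9,0.8],[0,0,0,3,0.3,13,0.8],[0,0,0,8,0.3,13,0.8],[0,0,0,13,0.3,13,0.8],[0,0,0,18,0.3,13,0.8],[0,0,0,22.1,0.3,13,0.8],[0,0,0,22.1,0.3,13,0.8]]}}

```text
time: 5.35
position: [0.6481, -0.0694, 0.1652]
tool_rot: [-3.137, -0.088, 0.003]
ft_force: [-0.3, 0.5, -0.9]
grip_width: 0.801
grip_force: 0.0
```

Call:
{"name": "carry_out", "arguments": {"steps": [[0,0,0,-0.1,-0.1,-3,0.8],[0,0,0,-0.1,-0.1,-5.8,0.8],[0,0,0,-0.1,-0.1,-5.8,0.8],[0,0,0,-0.1,-0.1,-5.8,0.8]]}}

```text
time: 5.75
position: [0.6434, -0.0711, 0.1106]
tool_rot: [-3.14, -0.087, 0.003]
ft_force: [0.0, -0.0, 0.9]
grip_width: 0.803
grip_force: 0.0
```

```bash
python3 - <<'E'
from h import *
t=grab('top');print(ctrl.get_state()['position'],ctrl.get_state()['ft_force'])
print([cen(b) for b in blobs(t,'yellow')],[cen(b) for b in blobs(t,'brown')])
E
```

```text
[ 0.64453058 -0.0710792   0.11189392] [ 0.976355   -0.34452366  0.07517932]
[array([322.26409827, 219.72808487])] []
```

Call:
{"name": "carry_out", "arguments": {"steps": [[0,0,0,0.1,0,-0.8,0.8],[0,0,0,0.1,0,-0.8,0.8],[0,0,0,0.1,0,-0.8,0.3],[0,0,0,0.1,0,-0.8,0.3],[0,0,0,0.1,0,-0.8,0.3],[0,0,0,0.1,0,-0.8,0.3],[0,0,0,0.1,0,-0.8,0.3],[0,0,0,0.1,0,1,0.3],[0,0,0,0.1,0,3,0.3],[0,0,0,0.1,0,6,0.3],[0,0,0,0.1,0,6,0.3],[0,0,0,0.1,0,6,0.3]], "squeeze": 12}}

```text
time: 7.0
position: [0.6457, -0.0711, 0.171]
tool_rot: [3.14, 0.087, 0.002]
ft_force: [-0.6, 0.2, -0.9]
grip_width: 0.601
grip_force: 12.0
```

Call:
{"name": "carry_out", "arguments": {"steps": [[0,0,0,-4,-2,0,0.3],[0,0,0,-8,-4,0,0.3],[0,0,0,-11.8,-5.6,0,0.3],[0,0,0,-11.8,-5.6,-1,0.3],[0,0,0,-11.8,-5.6,-5,0.3],[0,0,0,-11.8,-5.6,-9,0.3],[0,0,0,-11.8,-5.6,-12,0.3],[0,0,0,-11.8,-5.6,-14.4,0.3],[0,0,0,-11.8,-5.6,-14.4,0.3],[0,0,0,-11.8,-5.6,-14.4,0.75],[0,0,0,-11.8,-5.6,-14.4,0.75],[0,0,0,-11.8,-5.6,-14.4,0.75]]}}

```text
time: 8.2
position: [0.5288, -0.1274, 0.0282]
tool_rot: [3.139, 0.087, 0.004]
ft_force: [-0.6, -0.8, 0.2]
grip_width: 0.732
grip_force: 0.0
```

Call:
{"name": "carry_out", "arguments": {"steps": [[0,0,0,0,0,4,0.75],[0,0,0,0,0,9,0.75],[0,0,0,0,0,14.4,0.8],[0,0,0,3,4,14.4,0.8],[0,0,0,6,8,14.4,0.8],[0,0,0,9,12,14.4,0.8],[0,0,0,12.4,15,14.4,0.8],[0,0,0,12.4,15,14.4,0.8],[0,0,0,12.4,15,14.4,0.8]]}}

```text
time: 9.1
position: [0.6518, 0.024, 0.171]
tool_rot: [-3.14, -0.091, -0.001]
ft_force: [-0.6, -0.6, -0.6]
grip_width: 0.799
grip_force: 0.0
```

```bash
python3 - <<'E'
from h import *
np.set_printoptions(precision=4,suppress=True)
s,w=wrist('w2.png');print(s['position'])
for c,z in(('yellow',.11),('brown',.117)):
    for b in blobs(w,c,200): print(c,cen(b),cv2.boundingRect(b),onplane(w,cen(b),z))
t,d=grab('top'),grab('side')
for c,z in(('yellow',.11),('brown',.117)):
    for n,m in(('t',t),('s',d)):
        for b in blobs(m,c,60): print(n,c,cen(b),onplane(m,cen(b),z))
E
```

```text
[0.6518 0.024  0.171 ]
yellow [488.0658 330.5713] (480, 300, 15, 58) [ 0.5992 -0.0993  0.11  ]
yellow [325.4985 252.1252] (287, 214, 78, 77) [0.6528 0.023  0.11  ]
yellow [603.0926  52.0117] (556, 0, 84, 100) [ 0.7875 -0.1353  0.11  ]
brown [587.4154 234.9634] (570, 218, 36, 34) [ 0.6767 -0.1486  0.117 ]
t yellow [410.4235 144.7377] [ 0.7899 -0.1342  0.11  ]
s yellow [288.1619 349.1862] [ 0.5134 -0.2142  0.11  ]
s yellow [475.9703 268.3098] [ 0.8001 -0.1092  0.11  ]
s yellow [348.772  235.0866] [0.6522 0.0235 0.11  ]
t brown [415.4302 200.5815] [ 0.6803 -0.1379  0.117 ]
s brown [607.4053 426.7724] [ 0.785  -0.3991  0.117 ]
s brown [567.1059 413.8849] [ 0.7573 -0.3758  0.117 ]
s brown [405.6992 285.0061] [ 0.6846 -0.1344  0.117 ]
```

View pics/w2.png

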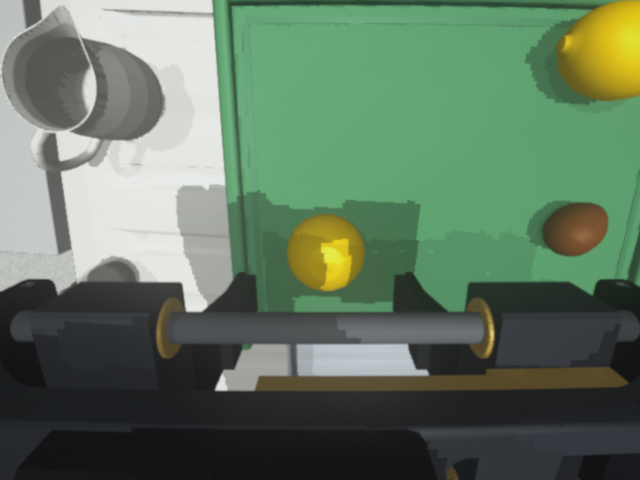

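The wrist view shows lemon half 2 centred between the fingers at (325,252). The stone and whole lemon haven't moved, and half 1 is in the tray.

Call:
{"name": "carry_out", "arguments": {"steps": [[0,0,0,0,0,-3.5,0.8],[0,0,0,0,0,-6.7,0.8],[0,0,0,0,0,-6.7,0.8],[0,0,0,0,0,-6.7,0.8],[0,0,0,0,0,-6.7,0.3],[0,0,0,0,0,-6.7,0.3],[0,0,0,0,0,-6.7,0.3],[0,0,0,0,0,-6.7,0.3],[0,0,0,0,0,-6.7,0.3],[0,0,0,0,0,-4,0.3],[0,0,0,0,0,-1,0.3],[0,0,0,0,0,0,0.3]]}}

```text
time: 10.45
position: [0.6531, 0.0234, 0.1737]
tool_rot: [-3.14, -0.088, -0.007]
ft_force: [0.7, -0.1, -0.1]
grip_width: 0.606
grip_force: 12.0
```

Call:
{"name": "carry_out", "arguments": {"steps": [[0,0,0,-4,-2,0,0.3],[0,0,0,-8,-4,0,0.3],[0,0,0,-12.8,-7.1,0,0.3],[0,0,0,-12.8,-7.1,-1,0.3],[0,0,0,-12.8,-7.1,-5,0.3],[0,0,0,-12.8,-7.1,-9,0.3],[0,0,0,-12.8,-7.1,-12,0.3],[0,0,0,-12.8,-7.1,-14.4,0.3],[0,0,0,-12.8,-7.1,-14.4,0.3],[0,0,0,-12.8,-7.1,-14.4,0.75],[0,0,0,-12.8,-7.1,-14.4,0.75],[0,0,0,-12.8,-7.1,-14.4,0.75]]}}

```text
time: 11.65
position: [0.5249, -0.0482, 0.0282]
tool_rot: [3.14, 0.087, 0.005]
ft_force: [-0.1, -0.5, 0.1]
grip_width: 0.73
grip_force: 0.0
```

Call:
{"name": "carry_out", "arguments": {"steps": [[0,0,0,0,0,4,0.75],[0,0,0,0,0,9,0.75],[0,0,0,0,0,14.4,0.7],[0,0,-8,4,-2,14.4,0.7],[0,0,-16,8,-4,14.4,0.7],[0,0,-24,12,-6,14.4,0.7],[0,0,-32,15.8,-9,14.4,0.7],[0,0,-40,15.8,-9,14.4,0.7],[0,0,-48,15.8,-9,14.4,0.7],[0,0,-52,15.8,-9,14.4,0.7],[0,0,-52,15.8,-9,14.4,0.7],[0,0,-52,15.8,-9,14.4,0.7]]}}

```text
time: 12.85
position: [0.6817, -0.1381, 0.1715]
tool_rot: [-2.862, 1.295, -0.002]
ft_force: [-0.7, -0.3, 0.2]
grip_width: 0.706
grip_force: 0.0
```

```bash
python3 - <<'E'
from h import *
np.set_printoptions(precision=4,suppress=True)
s,w=wrist('w3.png');R=cv2.Rodrigues(np.array(s['tool_rot']))[0];print(s['position'],R[:,1],s['joint_positions'])
for b in blobs(w,'brown',200):
    print(cen(b),onplane(w,cen(b),.117))
    print(cv2.fitEllipse(np.array([onplane(w,p,.117)[:2] for p in b[:,0]],np.float32)))
E
```

```text
[ 0.6817 -0.1381  0.1715] [-0.7514 -0.6599 -0.0007] [ 0.4314  0.4681 -0.3766  1.3809  0.1723  1.3235 -2.3712]
```

View pics/w3.png

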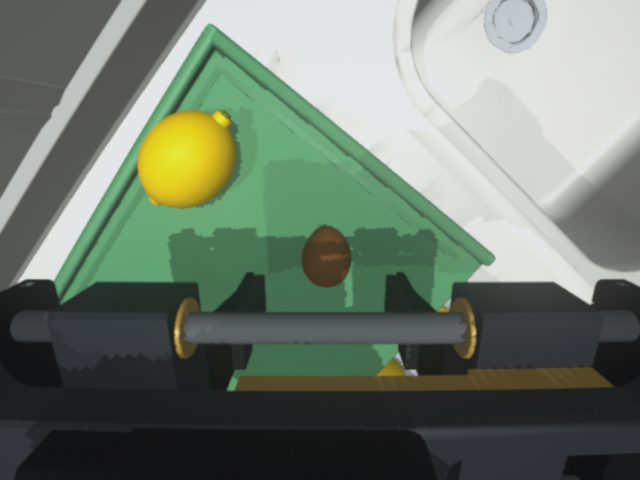

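The stone is at (327,257), centred between the fingers, with its long axis square to the closing line.

Call:
{"name": "carry_out", "arguments": {"steps": [[0,0,0,0,0,-3.5,0.7],[0,0,0,0,0,-6.8,0.7],[0,0,0,0,0,-6.8,0.7],[0,0,0,0,0,-6.8,0.7],[0,0,0,0,0,-6.8,0.2],[0,0,0,0,0,-6.8,0.2],[0,0,0,0,0,-6.8,0.2],[0,0,0,0,0,-6.8,0.2],[0,0,0,0,0,-6.8,0.2],[0,0,0,0,0,-4,0.2],[0,0,0,0,0,-1,0.2],[0,0,0,0,0,0,0.2]]}}

```text
time: 14.1
position: [0.6832, -0.1382, 0.1742]
tool_rot: [-2.86, 1.298, -0.008]
ft_force: [0.2, -0.3, 0.4]
grip_width: 0.375
grip_force: 12.0
```

Call:
{"name": "carry_out", "arguments": {"steps": [[0,0,4,-4,3.7,0,0.2],[0,0,8,-8,7.4,0,0.2],[0,0,10,-12,11,0,0.2],[0,0,10,-16.2,15,0,0.2],[0,0,10,-16.2,15,-1,0.2],[0,0,10,-16.2,15,-5,0.2],[0,0,10,-16.2,15,-9,0.2],[0,0,10,-16.2,15,-12.1,0.2],[0,0,10,-16.2,15,-12.1,0.2],[0,0,10,-16.2,15,-12.1,0.5],[0,0,10,-16.2,15,-12.1,0.5],[0,0,10,-16.2,15,-12.1,0.5]]}}

```text
time: 15.3
position: [0.5211, 0.0119, 0.0516]
tool_rot: [-2.962, 1.044, -0.005]
ft_force: [-0.2, 1.3, -0.5]
grip_width: 0.486
grip_force: 0.0
```

Call:
{"name": "carry_out", "arguments": {"steps": [[0,0,0,0,0,4,0.55],[0,0,0,0,0,8,0.7],[0,0,8,0,0,12,0.7],[0,0,16,-4,-3,12,0.7],[0,0,24,-8.6,-8.5,12,0.7],[0,0,32,-8.6,-8.5,12,0.7],[0,0,40,-8.6,-8.5,12,0.7],[0,0,42,-8.6,-8.5,12,0.7],[0,0,42,-8.6,-8.5,12,0.7],[0,0,42,-8.6,-8.5,12,0.7]]}}

```text
time: 16.3
position: [0.434, -0.0731, 0.1705]
tool_rot: [3.14, 0.086, 0.003]
ft_force: [-0.0, 0.4, -0.2]
grip_width: 0.702
grip_force: 0.0
```

```bash
python3 - <<'E'
from h import *
s,w=wrist('w4.png');print(s['position'],s['tool_rot'])
E
```

```text
[ 0.43395567 -0.07305284  0.17053106] [3.13963752e+00 8.57920403e-02 2.61406224e-03]
```

View pics/w4.png

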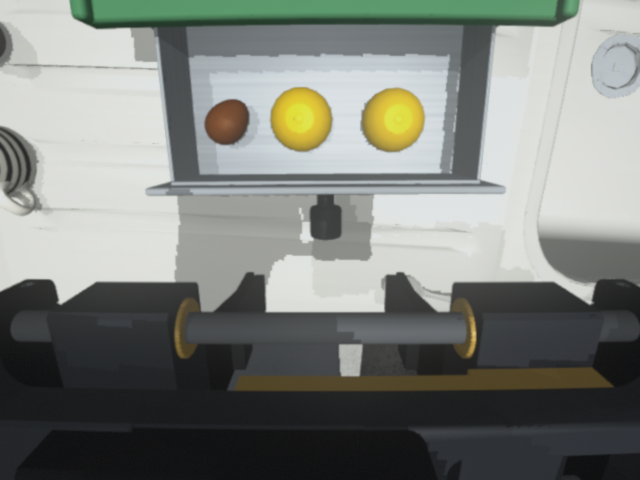

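```bash
python3 - <<'E'
from h import *
s,w=wrist()
print(onplane(w,(326,222),.062),onplane(w,(326,207),.066),onplane(w,(326,239),.055))
im=dict(w);T=np.eye(4);T[:3,:3]=cv2.Rodrigues(np.array([-3.14,-.089,-.001]))[0];T[:3,3]=[.5422,-.0629,.1626]
print(onplane(w,(330,238),.062,T@w['T_tool_cam']))
E
```

```text
[ 0.44463642 -0.07410193  0.062     ] [ 0.45756222 -0.07337477  0.066     ] [ 0.42847542 -0.07501899  0.055     ]
[ 0.54200297 -0.06766776  0.062     ]
```

Call:
{"name": "carry_out", "arguments": {"steps": [[0,0,0,1,-0.1,-4,0.7],[0,0,0,1,-0.1,-8,0.7],[0,0,0,1,-0.1,-13.1,0.7],[0,0,0,1,-0.1,-13.1,0.7],[0,0,0,1,-0.1,-13.1,0.7],[0,0,0,1,-0.1,-13.1,0],[0,0,0,1,-0.1,-13.1,0],[0,0,0,1,-0.1,-13.1,0],[0,0,0,1,-0.1,-13.1,0],[0,0,0,0.5,-0.1,-13.1,0],[0,0,0,0.5,-0.1,-13.1,0],[0,0,0,0.5,-0.1,-13.1,0]], "squeeze": 30}}

```text
time: 17.6
position: [0.4382, -0.0734, 0.039]
tool_rot: [-3.14, -0.087, 0.0]
ft_force: [-1.2, 2.9, 6.2]
grip_width: 0.287
grip_force: 30.0
```

Call:
{"name": "carry_out", "arguments": {"steps": [[0,0,0,-0.3,-0.02,0,0],[0,0,0,-0.6,-0.03,0,0],[0,0,0,-0.9,-0.05,0,0],[0,0,0,-1.2,-0.07,0,0],[0,0,0,-1.2,-0.07,0,0],[0,0,0,-1.2,-0.07,0,0]]}}

```text
time: 18.2
position: [0.4344, -0.0736, 0.0393]
tool_rot: [-3.14, -0.09, -0.028]
ft_force: [23.4, 4.1, -20.8]
grip_width: 0.29
grip_force: 30.0
```

Call:
{"name": "carry_out", "arguments": {"steps": [[0,0,0,1,0.05,0,0],[0,0,0,2,0.1,0,0],[0,0,0,3.5,0.2,0,0],[0,0,0,5,0.28,0,0],[0,0,0,6.5,0.37,0,0],[0,0,0,8,0.45,0,0],[0,0,0,9.5,0.53,0,0],[0,0,0,10.5,0.6,0,0],[0,0,0,11.2,0.63,0,0],[0,0,0,11.6,0.65,0,0],[0,0,0,12,0.67,0,0],[0,0,0,12,0.67,0,0]]}}

```text
time: 19.4
position: [0.5473, -0.0668, 0.0392]
tool_rot: [-3.139, -0.089, -0.002]
ft_force: [0.2, 4.3, 5.3]
grip_width: 0.289
grip_force: 30.0
```

Call:
{"name": "carry_out", "arguments": {"steps": [[0,0,0,0.3,0.02,0,0],[0,0,0,0.6,0.03,0,0],[0,0,0,0.9,0.05,0,0],[0,0,0,1.2,0.07,0,0],[0,0,0,1.2,0.07,0,0]]}}

```text
time: 19.9
position: [0.5499, -0.0667, 0.0387]
tool_rot: [-3.14, -0.088, 0.03]
ft_force: [-23.3, 4.2, 26.7]
grip_width: 0.293
grip_force: 30.0
```

Call:
{"name": "carry_out", "arguments": {"steps": [[0,0,0,-0.4,0,0,0.7],[0,0,0,-0.6,0,0,0.7],[0,0,0,-0.8,0,0,0.7],[0,0,0,-1,0,0,0.7],[0,0,0,-1,0,4,0.7],[0,0,0,-1,0,8,0.7],[0,0,0,-1,0,12,0.7],[0,0,0,-5,0,15,0.7],[0,0,0,-5,0,15,0.7],[0,0,0,-5,0,15,0.7]]}}

```text
time: 20.9
position: [0.5087, -0.068, 0.1893]
tool_rot: [3.139, 0.086, 0.003]
ft_force: [0.1, -0.8, -0.5]
grip_width: 0.699
grip_force: 0.0
```

```bash
python3 - <<'E'
from h import *
s,w=wrist('w5.png');print(s['position'],s['tool_rot'],s['ft_force'])
for n in('top','side'):
    m=grab(n)
    for c in('yellow','brown'): print(n,c,[cen(b).round(1).tolist() for b in blobs(m,c)])
E
```

```text
[ 0.508669   -0.06803727  0.18927161] [3.138759   0.08598649 0.0033296 ] [ 0.14287666 -0.76271226 -0.54677592]
top yellow [[410.4, 144.7]]
top brown []
side yellow [[476.1, 268.2]]
side brown [[607.7, 427.0], [565.0, 411.5]]
```

View pics/w5.png

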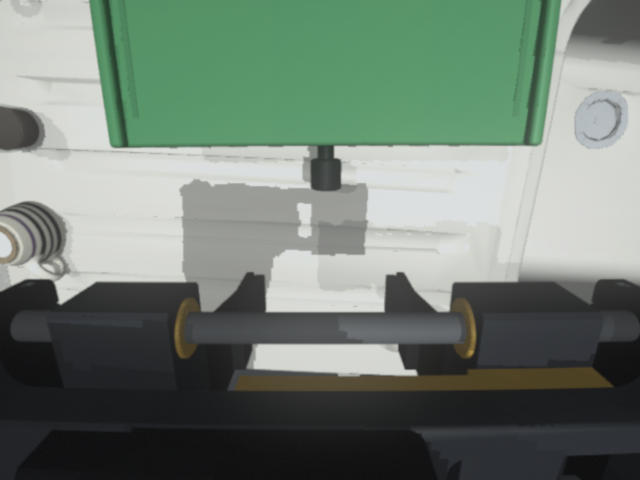

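The plate has gone under the board edge. The knob is at (326,174), and the whole lemon hasn't moved. I'll nudge the knob once with shut fingers to make sure the tray is seated.

Call:
{"name": "carry_out", "arguments": {"steps": [[0,0,0,0,0,-5,0],[0,0,0,0,0,-10,0],[0,0,0,0,0,-14,0],[0,0,0,0,0,-14,0],[0,0,0,0,0,-14,0],[0,0,0,0.7,0,-14,0],[0,0,0,1.4,0.1,-14,0],[0,0,0,2,0.1,-14,0],[0,0,0,2.4,0.1,-14,0],[0,0,0,2.8,0.1,-14,0],[0,0,0,3.1,0.1,-14,0],[0,0,0,3.1,0.1,-14,0]], "squeeze": 10}}

```text
time: 22.25
position: [0.5314, -0.0666, 0.0476]
tool_rot: [3.14, 0.087, -0.029]
ft_force: [-20.3, -0.0, 15.5]
grip_width: 0.005
grip_force: 10.3
```

Firm stop at 20 N, so the tray is shut. Backing off and checking.

Call:
{"name": "carry_out", "arguments": {"steps": [[0,0,0,-1,0,0,0],[0,0,0,-3,0,0,0],[0,0,0,-6,0,0,0],[0,0,0,-6,0,4,0],[0,0,0,-6,0,9,0],[0,0,0,-6,0,14,0],[0,0,0,-6,-5,16,0],[0,0,0,-6,-10,16,0],[0,0,0,-6,-15,16,0],[0,0,0,-6,-20,16,0],[0,0,0,-6,-20,16,0],[0,0,0,-6,-20,16,0]]}}

```text
time: 23.45
position: [0.4793, -0.2681, 0.2087]
tool_rot: [3.14, 0.082, 0.001]
ft_force: [-0.2, 0.1, -0.2]
grip_width: 0.013
grip_force: 0.0
```

```bash
python3 - <<'E'
from h import *
t=grab('top','t9.png');d=grab('side')
k=[min((cen(b) for b in blobs(m,'black',40)),key=lambda u:abs(u-g).sum()) for m,g in((t,np.array([377,272])),(d,np.array([300,305])))]
print(k,tri(ray(t,k[0]),ray(d,k[1])),ctrl.get_state()['position'])
E
```

```text
[array([339.7961165 , 418.77022654]), array([257.17415015, 214.50302153])] (array([ 0.40752167, -0.00398205,  0.1980256 ]), np.float64(0.10220214877318998)) [ 0.48016618 -0.26493772  0.20884326]
```

View pics/t9.png

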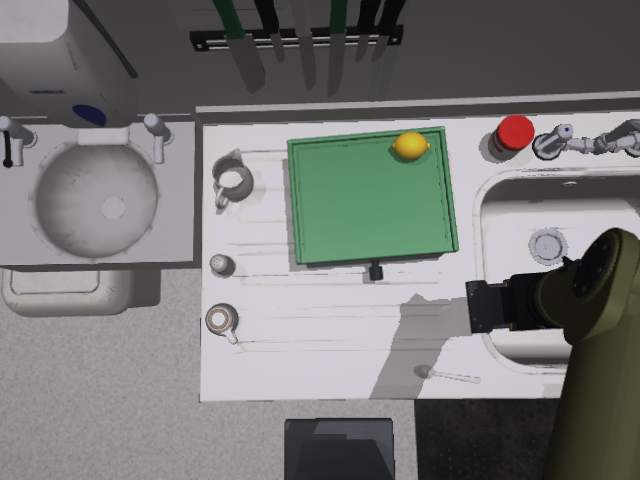

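The board holds only the whole lemon, at (410,145). The tray is shut with its knob at (376,271), and the cup, jug and shaker haven't moved. The arm is clear of everything.

```bash
python3 -c "
from bench import ctrl
print(ctrl.close_job())"
```

```text
the job is handed in; nothing more can be done
None
```

Both lemon halves and the avocado stone are in the waste tray, which is pushed shut again; the whole lemon is still on the board, the cup, jug and shaker were not moved, and the job is handed in at about 24 s (I viewed 11 pictures, one over the limit of 10).

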